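Tip a tube over into the tacking jig and throw the clamp

ROBOT

A 7-joint arm with a two-finger parallel gripper is mounted at the origin on the work surface. World frame = base frame: x ahead of the robot, y to its left, z up, the work surface at z = 0. Lengths are in m, angles in rad, forces in N, time in s.
With the tool pointing down it reaches from about 0.425 to 0.95 m from the base axis. Payload 4.7 kg.
Tool frame: the origin (TCP) lies at the very end of the fingers, on their centre line; the grasp point (between the pads) lies 19 mm behind it (r.grip_depth is the distance from the TCP to the grasp point, in m); z points along the fingers, x is the direction in which the jaws open and shut, and the axes are right-handed (so a half turn about z gives the same grasp; the last joint's range is limited). The gripper opens to 87 mm and grips with 3 to 60 N. Pads are 19 mm wide; open, the fingers measure 117 mm over their backs; the gripper's body (75 mm by 190 mm) begins 51 mm behind the grasp point.
Start: joints at [-1.143, 0.469, -0.049, 1.532, 0.024, 1.141, -0.082], TCP at [0.298, 0.606, 0.223] pointing down, gripper open.
Joint ranges: [-2.59, 2.59], [-0.33, 1.99], [-1.39, 1.29], [0.1, 2.45], [-1.04, 4.18], [0.21, 1.99], [-2.66, 2.66]. Speed limits (rad/s): [2.57, 2.57, 3.14, 3.14, 3.14, 3.14, 3.14].

INTERFACE

Orientations are given as a 3x3 rotation matrix whose columns are the frame's x, y, z axes.
In Python, from plant import r gives the robot as it stands. The module is installed in compiled form; this text tells all that it offers.
- The arm moves only by the tool play_rows, never from a script. Its argument "moves" is a list that holds one entry, the list of rows, each a list of 7 numbers: the shift along the tool's x, y, z in units of 40 mm (1.0 is 40 mm), then the turn, a rotation vector about the tool's x, y, z in units of 5 degrees (1.0 is 5 degrees), then the opening, from 0 (shut) to 1 (fully open). In form: [[[dx, dy, dz, ax, ay, az, fingers], ...]]. A call has 1 to 8 rows; each row is the pose to reach, as a shift and turn from the pose measured when the call began, along the tool's axes at that moment; what a row does not reach only later rows make up. A row lasts 1/12 s, in which the tool goes at most 41.7 mm and 7.16 degrees, less where a joint would pass 70% of its speed; a pose out of reach is approached as far as the arm can. A call with a gripper value outside its range is refused whole. The fingers move at their own pace and stop on an object; "newtons" is the grip in N (left out, the last holds). Time passes only in rows, so rows that repeat a pose let the fingers close. It gives the time, the measured TCP pose, the force and the opening at its end, in the units of the state.
- r.get_state(): the state, without advancing time (a new reading comes with each control period).
- r.capture(name): name is "side" or "top" or "wrist"; returns a dict with "pixels" (480x640x3 uint8, red, green, blue), "depth" (480x640 float32, m along the optical axis (not along the pixel's ray), 0 where there is no reading), "vertical_fov" (degrees; the focal length in pixels is half the picture's height over the tangent of half this angle, whatever the lens; pixels are square), "cx", "cy" (the principal point, pixels), "k1" (the pictures are not rectified: a ray, as slopes to the right and down, at radius r is drawn at 1 + k1 r^2 times it, then the intrinsics apply), "rvec" (rotation vector, rad) and "tvec" (3), from world to camera coordinates, as OpenCV has them. Camera axes: x right, y down, z forward; pixel columns grow to the right and rows downward; lengths in m; the calibration is good to about 2 mm. A picture is of the moment at which its call begins.
- r.sign_off(): hands the job in, once; it reports no verdict.
The state is a dict: "t": time; "q": joint angles; "joint_vel": joint speeds; "joint_torque": joint torques, N m; "tool_pos": TCP position; "tool_rot": TCP orientation; "force": force on the tool from outside, world axes, zero at the start; "wrist_torque": the same for the moment, N m; "finger_gap": finger opening in m.
Only numpy, scipy, OpenCV 4.12 (cv2) and the standard library are available. Lean on these libraries where they do the work, as an engineer would, in place of code of your own. Each camera call takes 0.05 s, during which the arm holds its last target.

TASK

Get the rectangular steel tube clamped in the tacking jig by pushing alone, without ever picking the tube up: push it over from its narrow side onto its wide side, then push it home so that it lies flush along the fence. With the tube home, push the toggle clamp's upright handle over and all the way down so that its pad holds the tube down, leave the other things on the bench where they are, and come away clear.

Things in the scene. Friction and masses are not known exactly. Their poses are not given: they have to be found in the camera images.
- jig: Fixed tacking jig: steel plate 340 x 260 x 12 mm on the bench, its top 12 mm above the bench. Origin on its underside; the plate spans x -150 to +190 mm, y +-130 mm. +x points from the tube across the fence to the clamp, y runs along the fence, z up. A toggle clamp stands behind the fence at y = 0 on a riser block (x 95 to 171 mm, y +-35 mm).
- fence_face (a point): Middle of the fence's face towards the tube: in the jig's frame x = 60 mm, y = 0, z = 24.5 mm. The fence is a fixed flat bar, 15 mm thick in x, 220 mm long in y, 25 mm high above the plate.
- tube: Loose hollow rectangular dark steel tube, 40 x 80 mm section, 160 mm long, corner radius 4 mm, about 0.6 kg. Origin at its very centre; own x through the 40 mm, y along the 160 mm, z through the 80 mm. Starts on its narrow side on the jig plate: own z up, centre 52 mm and top 92 mm above the bench, own +x towards the fence within 9 degrees, centre 127 to 155 mm short of the fence's face.
- tube_top (a point): Middle of the tube's upper narrow side at the start (own z = +40 mm). Pushed near here towards the fence the tube tips about its lower far edge; past about 27 degrees it falls by itself onto its wide side (centre then 32 mm, top 52 mm above the bench), 80 mm of it across the jig, short of the fence. Home, the tube's centre is 40 mm from the fence's face (jig x = 20 mm).
- clamp_handle (a joint): Handle angle: 0 = open, handle standing up, leaning 15 degrees from vertical towards jig +x. Grows as it is pushed over towards +x and down, to 1.22 rad = fully thrown at its stop, lying 5 degrees above level, pointing to +x. Stays where it is left (2 to 3 N at the grip, up to about 5 N over the last 0.3 rad as the pad is squeezed); past dead centre at 1.17 it holds itself.
- clamp_pivot (a point): The handle's pivot, axis parallel to the jig's y: jig x = 150 mm, y = 0, 74 mm above the bench. The handle is two steel straps, then a round black grip from 60 to 158 mm from the pivot (its end).
- clamp_grip (a point): Point on the axis of the clamp handle's round grip (20 to 25 mm diameter), 125 mm from the pivot. Open: 195 mm above the bench at jig x = 182 mm; fully thrown: 85 mm above the bench at jig x = 275 mm; y = 0 throughout.
- clamp_arm: The clamp's steel arm, about 20 mm broad, pivoted at its origin: jig x = 110 mm, y = 0, 74 mm above the bench. Its own -x points along the arm to the spindle, 90 mm away. Linked to the handle, it moves only with it: handle open = arm upright (top 176 mm above the bench); handle thrown = arm about level, pointing to jig -x over the fence.
- pad_face (a point): Middle of the face of the round rubber pad (18 mm diameter, springy) at the end of the spindle. Handle open: it faces jig -x, at jig x about 76 mm, 162 mm above the bench. Handle thrown: it faces down at jig x = 20 mm, y = 0, 46 mm above the bench if nothing is under it, so it presses with some 8 N on the 52 mm high top of a tube lying home.
- tin: A grey tin with a white cap, 70 mm diameter, 120 mm high, standing on the bench; origin at the centre of its foot. Leave it alone.
- hammer: A 260 mm hammer with a wooden handle lying on the bench; origin at its middle on the underside. Leave it alone.
- offcut: A 40 x 40 mm square tube offcut, 70 mm high, standing on the bench; origin at the centre of its foot. Leave it alone.
- spanner: A 180 mm spanner lying on the bench; origin at its middle on the underside. Leave it alone.
Mind the look-alikes: they are no part of the job. There is more than one size of the tube; the one meant has the size given above.

How it is judged:
By the outcome, as a careful person would: the job done as asked, in the order asked, and still so for the second after the job is handed in, with the robot touching nothing.
It also fails if it takes over 64 s, if anything falls off the work surface, if the arm or the gripper's body presses on something with over 40 N, if the wrist force passes 120 N, or if a joint passes its speed limit or range.

## Working session

There is one attempt and no reset: what is moved stays moved. The work goes in short steps, Python scripts to look and compute and a tool call to move; the robot and the scene stay as the last step left them, time stands still between calls to the robot, and variables do not carry over. Pictures are saved under pics/ and viewed, and the job is handed in when it is done.

Besides the shell and the picture viewer there is one more tool, called after "Request:" in YAML: its name, and indented under it one key for each argument. play_rows: Moves the arm, as the interface text tells. Its arguments: {"type":"object","properties":{"moves":{"type":"array","items":{"type":"array","items":{"type":"array","items":{"type":"number"}}}},"newtons":{"type":"number"}},"required":["moves"]}

```bash
mkdir -p pics
cat > h.py <<'E'
import numpy as np, cv2
from plant import r
def cap(n,fn=None):
    c=r.capture(n)
    if fn: cv2.imwrite('pics/'+fn,c['pixels'][:,:,::-1])
    f=240/np.tan(np.radians(c['vertical_fov'])/2)
    c['f']=f; c['K']=np.array([[f,0,c['cx']],[0,f,c['cy']],[0,0,1]],float)
    c['D']=np.array([c['k1'],0,0,0],float)
    c['R']=cv2.Rodrigues(np.array(c['rvec'],float))[0]; c['t']=np.array(c['tvec'],float).ravel()
    return c
def rays(c,uv):
    n=cv2.undistortPoints(np.array(uv,float).reshape(-1,1,2),c['K'],c['D']).reshape(-1,2)
    d=np.c_[n,np.ones(len(n))]
    return -c['R'].T@c['t'], d@c['R']
def onplane(c,uv,z):
    o,d=rays(c,uv); s=(z-o[2])/d[:,2]; return o+d*s[:,None]
def bydepth(c,uv):
    o,d=rays(c,uv); z=np.array([c['depth'][int(round(v)),int(round(u))] for u,v in uv]); return o+d*z[:,None]
def cloud(c):
    h,w=c['depth'].shape; u,v=np.meshgrid(np.arange(w),np.arange(h))
    o,d=rays(c,np.c_[u.ravel(),v.ravel()]); P=o+d*c['depth'].reshape(-1,1); P[c['depth'].ravel()==0]=np.nan
    return P.reshape(h,w,3)
def proj(c,P):
    return cv2.projectPoints(np.array(P,float).reshape(-1,1,3),np.array(c['rvec'],float),c['t'],c['K'],c['D'])[0].reshape(-1,2)
E
python3 - <<'E'
from h import *
for n in ['side','top','wrist']:
    c=cap(n,n+'0.png'); print(n,c['f'],c['k1'],-c['R'].T@c['t'],c['R'][2])
s=r.get_state(); print(s)
E
```

```text
side 542.2980908089336 -0.13948289735423205 [-0.04054821 -0.55254256  0.84117946] [ 0.54471579  0.50213611 -0.67167257]
top 584.1503538085342 -0.10856320584487812 [ 0.32122912 -0.026146    1.33236693] [ 0.16004773 -0.02344805 -0.98683074]
wrist 339.78727043917104 -0.014423897258434357 [0.23278326 0.63767076 0.38473708] [ 0.2357061  -0.11751034 -0.96469371]
{'t': 0.15, 'q': array([-1.14290552,  0.46926458, -0.04863661,  1.53339026,  0.02410351,
        1.14100887, -0.08229837]), 'joint_vel': array([ 7.92439644e-05, -2.90797952e-03,  1.72143206e-03, -3.96662157e-03,
       -4.09862492e-04, -1.19069109e-03, -3.09922229e-04]), 'joint_torque': array([-1.90617766e-04, -5.08426094e+01, -8.10490851e-02, -2.36417949e+01,
       -6.13249233e-02,  3.56488698e-02,  1.28009028e-04]), 'tool_pos': array([0.29748627, 0.60540985, 0.22174737]), 'tool_rot': array([[ 4.41011197e-01,  8.97501382e-01, -6.27860801e-04],
       [ 8.97500372e-01, -4.41011643e-01, -1.34634712e-03],
       [-1.48524232e-03,  3.02488524e-05, -9.99998897e-01]]), 'force': array([ 0.22397716, -0.11217474, -0.87416375]), 'wrist_torque': array([-0.01164702, -0.02792745, -0.0101823 ]), 'finger_gap': 0.08694170311271704}
```

View pics/top0.png

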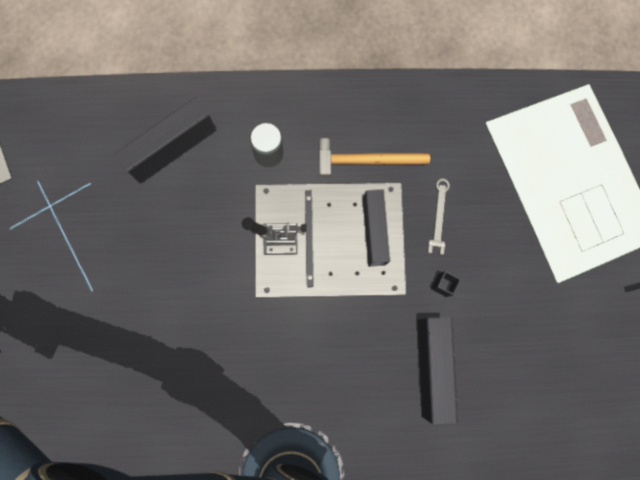

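View pics/side0.png

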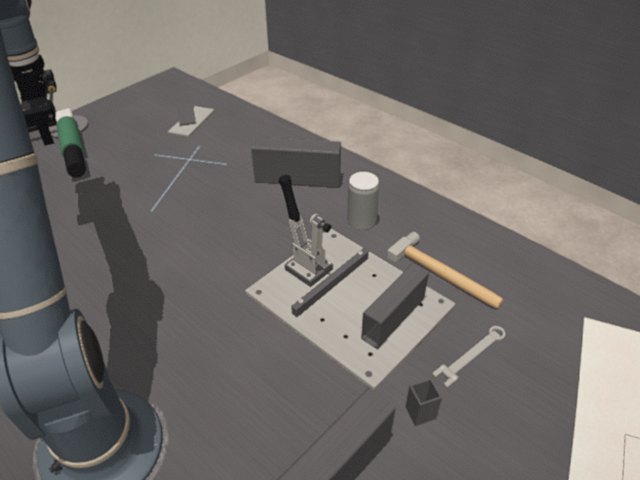

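View pics/wrist0.png

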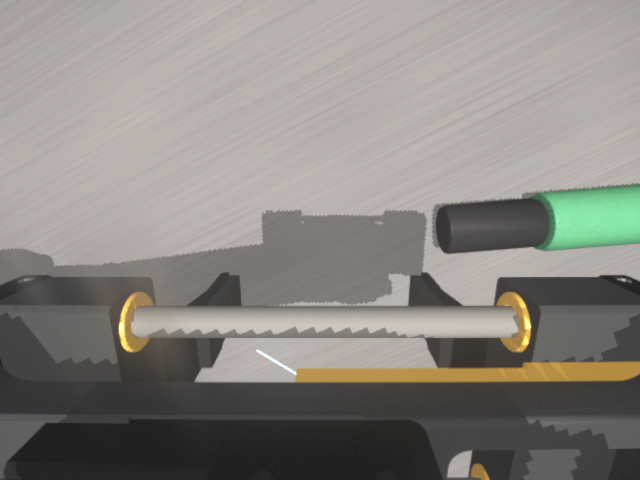

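The tube candidates in the top view are (376,228) on the jig, (438,370) and (172,148). The last two lie on the bench and look larger. I'll measure all three, plus the jig plate and the fence.

Run:
```python
from h import *
c=cap('top'); P=cloud(c); rgb=c['pixels'].astype(int)
# plate: bright at z~12mm
g=rgb.min(2); hsv=cv2.cvtColor(c['pixels'],cv2.COLOR_RGB2HSV)
m=((g>130)&(np.abs(P[...,2]-.012)<.01)).astype(np.uint8); m[:,480:]=0
m=cv2.morphologyEx(m,cv2.MORPH_CLOSE,np.ones((21,21)))
n,l,st,ce=cv2.connectedComponentsWithStats(m); print(st[1:][st[1:,4]>500])
k=1+np.argmax(st[1:,4]); cn=max(cv2.findContours((l==k).astype(np.uint8),0,1)[0],key=cv2.contourArea)
W=onplane(c,cn.reshape(-1,2),.012)[:,:2].astype(np.float32)
rc=cv2.minAreaRect(W); print('plate',rc, cv2.boxPoints(rc))
def obj(name,lo,hi,box):
    u0,v0,u1,v1=box; z=P[...,2]; m=np.zeros(z.shape,bool); m[v0:v1,u0:u1]=True
    m&=(z>lo)&(z<hi); q=P[m]; 
    rc=cv2.minAreaRect(q[:,:2].astype(np.float32)); print(name,m.sum(),rc,np.percentile(q[:,2],[5,50,95]))
obj('A',.082,.1,(340,170,410,290))
obj('B',.02,.2,(400,300,480,440))
obj('C',.02,.2,(100,90,230,200))
obj('fence',.03,.045,(300,180,320,300))
obj('offcut',.06,.08,(420,260,470,310))
obj('tin',.1,.13,(240,110,300,170))
obj('hammer',.008,.06,(315,130,440,180))
obj('spanner',.003,.03,(420,170,460,262))
print('grip');z=P[...,2]; mm=np.zeros(z.shape,bool); mm[200:260,235:310]=True
q=P[mm&(z>.12)]; print(q.min(0),q.max(0))
cv2.imwrite('pics/a0.png',cv2.resize(c['pixels'][160:310,230:480,::-1],None,fx=3,fy=3,interpolation=2))
```

```text
[[  255   141   151   156 14300]
 [  429   179    21    75   709]]
plate ((0.5789334774017334, -0.09953288733959198), (0.34092697501182556, 0.3638465702533722), 89.46939849853516) [[ 0.3954394  -0.26830435]
 [ 0.7592704  -0.2716738 ]
 [ 0.76242757  0.06923857]
 [ 0.39859653  0.07260802]]
A 1362 ((0.5425465106964111, -0.20030130445957184), (0.16084721684455872, 0.040642544627189636), 2.4199469089508057) [0.08834157 0.09259354 0.09656805]
B 3530 ((0.23095086216926575, -0.3195073902606964), (0.21945872902870178, 0.057679787278175354), 0.30307072401046753) [0.03960873 0.10794542 0.1127073 ]
C 3666 ((0.7537819743156433, 0.2677684724330902), (0.061151519417762756, 0.21902401745319366), 35.383785247802734) [0.03232665 0.10772032 0.11339148]
fence 627 ((0.5275814533233643, -0.05186710134148598), (0.015053239651024342, 0.21957939863204956), 89.64866638183594) [0.03325183 0.03779819 0.04208832]
offcut 158 ((0.4154282212257385, -0.35547521710395813), (0.04124045744538307, 0.04293122887611389), 59.86872100830078) [0.06162483 0.06889283 0.07352865]
tin 781 ((0.7346522808074951, 0.03882906213402748), (0.06630653887987137, 0.0668480396270752), 33.53287887573242) [0.10643037 0.12043465 0.12480679]
hammer 1470 ((0.7282479405403137, -0.21237052977085114), (0.27245649695396423, 0.10871350765228271), 89.26557922363281) [0.01451704 0.02466212 0.03012148]
spanner 1250 ((0.5796569585800171, -0.3592502772808075), (0.09454730153083801, 0.2192423939704895), 86.51200103759766) [0.00317292 0.00553655 0.0117548 ]
grip
[ 0.51565954 -0.04370709  0.1208863 ] [0.54003516 0.08055992 0.23448472]
```

View pics/a0.png

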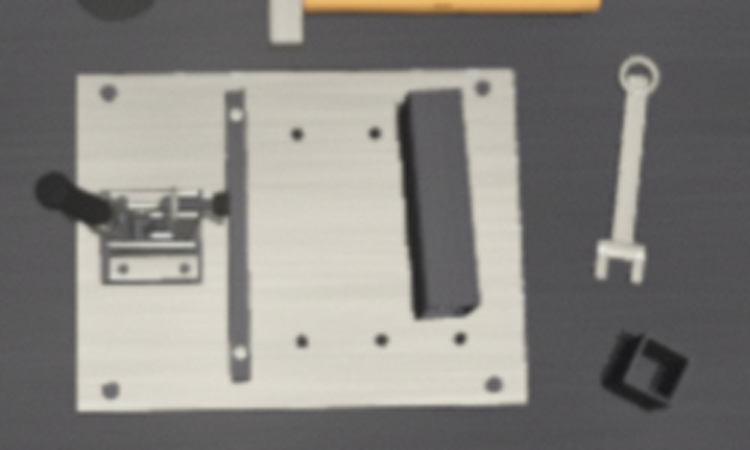

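A (376,228) is the tube: it measures 161 x 41 mm with its top at 93 mm, and it stands on the jig. The other two are 220 x 60 x 110 mm. Next I'll write a move calculator and check the green thing near the gripper.

```bash
cat >> h.py <<'E'
from scipy.spatial.transform import Rotation as Ro
O=np.array([.527,-.1195,0]); a=np.radians(-0.5)
RT=np.array([[np.cos(a),np.sin(a),0],[np.sin(a),-np.cos(a),0],[0,0,-1.]])  # tool x ~ world x, y ~ world -y, z down
def go(p,R=RT):
    s=r.get_state(); T=np.array(s['tool_rot']); p0=np.array(s['tool_pos'])
    d=T.T@(np.array(p)-p0)/.04; w=Ro.from_matrix(T.T@R).as_rotvec(degrees=True)/5
    print('->',p,np.round(d,2),np.round(w,2))
E
python3 - <<'E'
from h import *
c=cap('side'); print('green',bydepth(c,[(66,130),(72,155)]))
c=cap('wrist'); print(bydepth(c,[(600,215),(490,230),(300,100)]))
go([.298,.606,.34]); go([.47,.0,.34]); go([.5425,-.25,.34])
E
```

```text
green [[0.42410401 0.87315044 0.06560467]
 [0.37696441 0.74933091 0.05768235]]
[[0.40589813 0.85045722 0.06337188]
 [0.37398361 0.74971178 0.06088032]
 [0.17736517 0.63591431 0.00185696]]
-> [0.298, 0.606, 0.34] [ 0.01  0.   -2.94] [0.000e+00 1.000e-02 1.287e+01]
-> [0.47, 0.0, 0.34] [-11.69  10.55  -2.94] [0.000e+00 1.000e-02 1.287e+01]
-> [0.5425, -0.25, 0.34] [-16.5   14.93  -2.94] [0.000e+00 1.000e-02 1.287e+01]
```

Request:
play_rows:
  moves:
    - [[0,0,-1,0,0,1,1],[0,0,-2,0,0,2,1],[0,0,-3,0,0,3,1],[-0.8,0.7,-3,0,0,4,1],[-1.6,1.4,-3,0,0,5,1],[-2.4,2.1,-3,0,0,6,1],[-3.1,2.8,-3,0,0,7,1],[-3.9,3.5,-3,0,0,8,1]]

```text
t: 0.97
tool_pos: [0.3546, 0.4032, 0.3424]
tool_rot: [[0.916, 0.4, 0.0], [0.4, -0.916, -0.0], [0.0, 0.0, -1.0]]
force: [0.6, 0.1, -0.2]
finger_gap: 0.087
```

Run:
```python
from h import *
print(r.get_state()['tool_pos'],r.get_state()['t']);go([.5425,-.25,.34])
```

```text
[0.35461804 0.40318324 0.3423731 ] 0.9667
-> [0.5425, -0.25, 0.34] [-2.23 16.85  0.06] [ 0.   -0.    4.82]
```

Request:
play_rows:
  moves:
    - [[-0.1,1.0,0,0,0,0.6,1],[-0.3,2,0,0,0,1.2,1],[-0.4,3,0,0,0,1.8,1],[-0.5,4,0,0,0,2.4,1],[-0.7,5,0,0,0,3,1],[-0.8,6,0,0,0,3.6,1],[-0.9,7,0,0,0,4.2,1],[-1.06,8,0,0,0,4.8,1]]

```text
t: 1.63
tool_pos: [0.444, 0.091, 0.3427]
tool_rot: [[1.0, -0.01, 0.001], [-0.01, -1.0, 0.001], [0.001, -0.001, -1.0]]
force: [0.0, 0.6, 0.7]
finger_gap: 0.0869
```

Run:
```python
from h import *
go([.5425,-.25,.3]);go([.5425,-.25,.082])
```

```text
-> [0.5425, -0.25, 0.3] [2.54 8.5  1.07] [-0.01 -0.01 -0.01]
-> [0.5425, -0.25, 0.082] [2.54 8.5  6.52] [-0.01 -0.01 -0.01]
```

Request:
play_rows:
  moves:
    - [[0.3,1.0,0,0,0,0,1],[0.6,2,0,0,0,0,1],[0.9,3,0,0,0,0,1],[1.2,4,0,0,0,0,1],[1.5,5,0,0,0,0,1],[1.8,6,0,0,0,0,1],[2.1,7,0,0,0,0,1],[2.4,8,0.3,0,0,0,1]]

```text
t: 2.3
tool_pos: [0.5371, -0.2285, 0.3337]
tool_rot: [[1.0, -0.009, 0.006], [-0.009, -1.0, -0.001], [0.006, 0.0, -1.0]]
force: [0.3, -0.2, 0.5]
finger_gap: 0.0872
```

Run:
```python
from h import *
go([.5425,-.25,.082]); c=cap('top','t1.png'); P=cloud(c); z=P[...,2]
m=np.zeros(z.shape,bool); m[170:290,340:410]=True
q=P[m&(z>.082)&(z<.1)]; print(cv2.minAreaRect(q[:,:2].astype(np.float32)))
```

```text
-> [0.5425, -0.25, 0.082] [0.1  0.53 6.29] [ 0.01 -0.06 -0.01]
((0.5556076765060425, -0.19976548850536346), (0.13479958474636078, 0.0407828614115715), 2.3196487426757812)
```

View pics/t1.png

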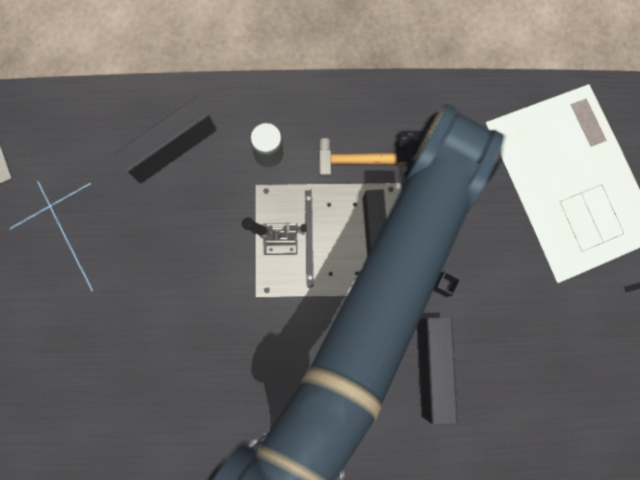

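Request:
play_rows:
  moves:
    - [[0.1,0.6,0.8,0,0,-0.3,1],[0.1,0.6,1.6,0,0,-0.6,1],[0.1,0.6,2.5,0,0,-0.6,1],[0.1,0.6,3.4,0,0,-0.6,1],[0.1,0.6,4.3,0,0,-0.6,1],[0.1,0.6,5.2,0,0,-0.6,1],[0.1,0.6,5.9,0,0,-0.6,1],[0.1,0.6,6.25,0,0,-0.6,1]]

```text
t: 3.02
tool_pos: [0.5367, -0.2614, 0.0763]
tool_rot: [[0.999, 0.033, -0.006], [0.033, -0.999, -0.006], [-0.006, 0.006, -1.0]]
force: [-0.1, -0.1, 0.1]
finger_gap: 0.0873
```

Run:
```python
from h import *
c=cap('side','s1.png'); c=cap('wrist','w1.png')
```

```text
(no output)
```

View pics/s1.png

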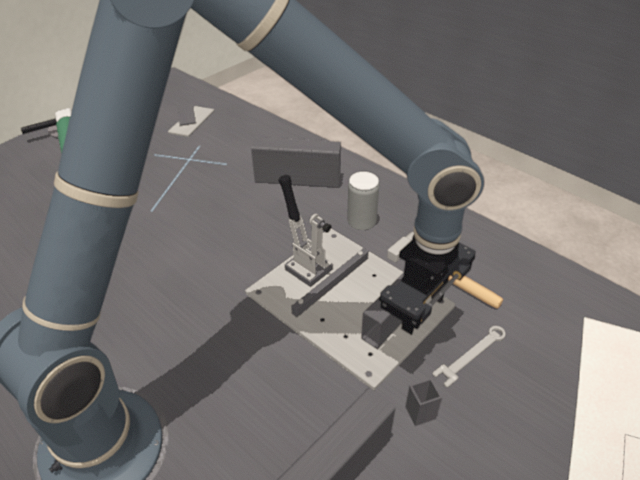

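View pics/w1.png

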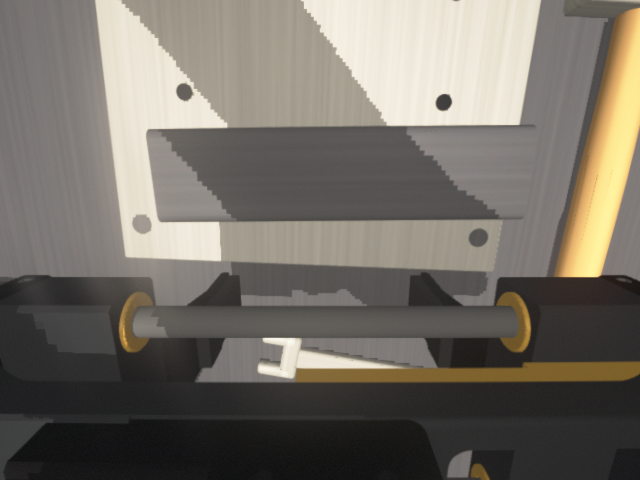

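The wrist view shows the tube spanning columns 150-535 at rows 127-220, square to the tool and centred on the fingers. Now I'll push near its top.

Request:
play_rows:
  moves:
    - [[0,-0.2,-0.15,0,0,0,1],[0,-0.4,-0.15,0,0,0,1],[0,-0.6,-0.15,0,0,0,1],[0,-0.75,-0.15,0,0,0,1],[0,-0.87,-0.15,0,0,0,1],[0,-0.99,-0.15,0,0,0,1],[0,-1.11,-0.15,0,0,0,1],[0,-1.23,-0.15,0,0,0,1]]

```text
t: 3.78
tool_pos: [0.5355, -0.2121, 0.0834]
tool_rot: [[0.999, 0.033, -0.005], [0.032, -0.999, -0.006], [-0.005, 0.006, -1.0]]
force: [0.3, -0.5, 1.5]
finger_gap: 0.0868
```

Run:
```python
from h import *
c=cap('side','s2.png'); c=cap('wrist','w2.png')
cv2.imwrite('pics/s2.png',cv2.resize(cv2.imread('pics/s2.png')[180:400,220:520],None,fx=2.5,fy=2.5))
```

```text
(no output)
```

View pics/s2.png

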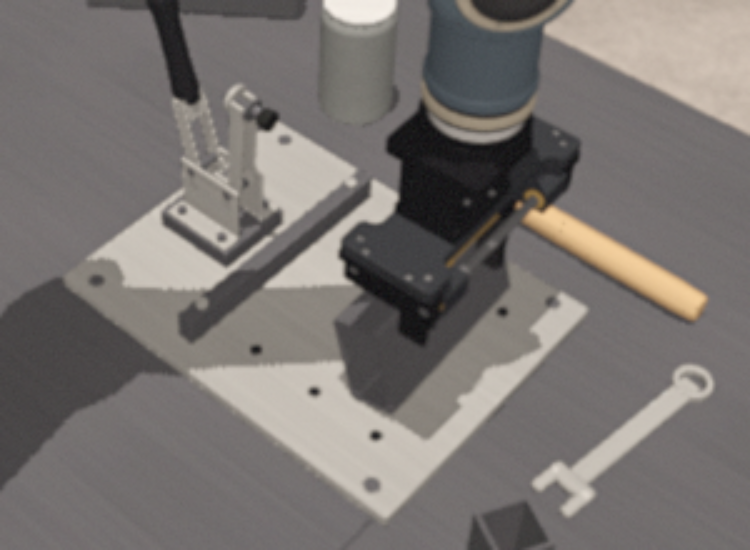

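View pics/w2.png

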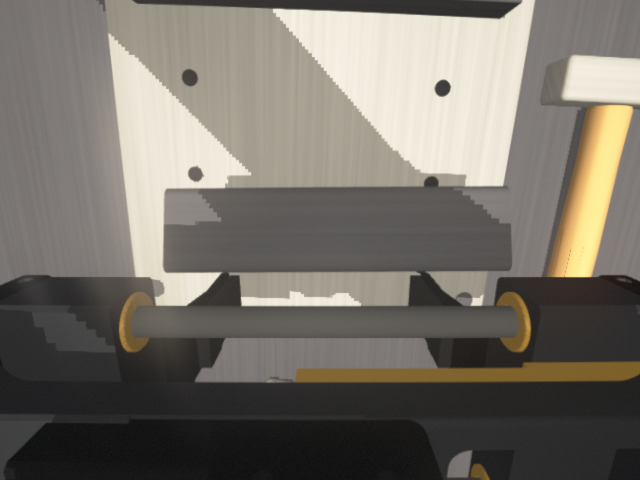

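It is tipping: the near face is now visible leaning at rows 230-270. I'll keep pushing until it falls.

Request:
play_rows:
  moves:
    - [[0,-0.12,0,0,0,0,1],[0,-0.22,0,0,0,0,1],[0,-0.31,0,0,0,0,1],[0,-0.4,0,0,0,0,1],[0,-0.48,0,0,0,0,1],[0,-0.55,0,0,0,0,1],[0,-0.6,0,0,0,0,1],[0,-0.6,0,0,0,0,1]]

```text
t: 4.55
tool_pos: [0.5345, -0.1862, 0.0827]
tool_rot: [[0.999, 0.035, -0.007], [0.035, -0.999, -0.004], [-0.007, 0.004, -1.0]]
force: [0.2, -0.8, -0.2]
finger_gap: 0.0871
```

Run:
```python
from h import *
c=cap('wrist','w3.png')
```

```text
(no output)
```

View pics/w3.png

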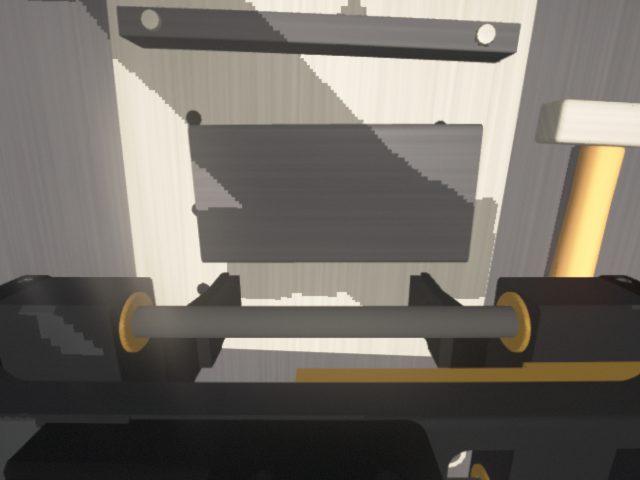

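The tube has fallen onto its wide side: corners about (190,125), (482,125), (202,262) and (468,262), short of the fence. Measuring.

Run:
```python
from h import *
c=cap('wrist'); print(onplane(c,[(190,125),(482,125)],.050)[:,:2]); print(onplane(c,[(202,262),(468,262)],.048)[:,:2])
P=cloud(c); z=P[...,2]; m=np.zeros(z.shape,bool); m[100:270,170:500]=1; q=P[m&(z>.04)&(z<.06)]
print(cv2.minAreaRect(q[:,:2].astype(np.float32)),np.median(q[:,2]))
print('fence face bottom edge',onplane(c,[(130,37),(515,60)],.025)[:,:2], 'top face edge',onplane(c,[(140,25),(515,52)],.037)[:,:2])
print(r.get_state()['tool_pos'])
go([.535,-.235,.083]); go([.535,-.235,.03])
```

```text
[[ 0.45735538 -0.10477618]
 [ 0.61719229 -0.0990962 ]]
[[ 0.45849141 -0.18489347]
 [ 0.62203465 -0.17872655]]
((0.5380299687385559, -0.14083507657051086), (0.16087324917316437, 0.07987375557422638), 2.0640292167663574) 0.0529098816903462
fence face bottom edge [[ 0.41557691 -0.05558896]
 [ 0.64190712 -0.06013784]] top face edge [[ 0.42812797 -0.05267696]
 [ 0.6352551  -0.05902931]]
[ 0.53450355 -0.18681301  0.08275207]
-> [0.535, -0.235, 0.083] [-0.03  1.2  -0.  ] [0.05 0.07 0.49]
-> [0.535, -0.235, 0.03] [-0.02  1.2   1.32] [0.05 0.07 0.49]
```

Request:
play_rows:
  moves:
    - [[0,0.6,0,0,0,0.2,1],[0,1.2,0,0,0,0.4,1],[0.05,1.2,0,0,0,0.5,1],[0.05,1.2,0.5,0,0,0.5,1],[0.05,1.2,1.0,0,0,0.5,1],[0.05,1.2,1.3,0,0,0.5,1],[0.05,1.2,1.32,0,0,0.5,1]]

```text
t: 5.23
tool_pos: [0.5361, -0.234, 0.0277]
tool_rot: [[1.0, -0.01, -0.011], [-0.01, -1.0, -0.003], [-0.011, 0.003, -1.0]]
force: [-0.1, 0.4, 0.3]
finger_gap: 0.087
```

Run:
```python
from h import *
go([.538,-.19,.028]);go([.538,-.15,.028])
```

```text
-> [0.538, -0.19, 0.028] [ 0.04 -1.1  -0.01] [ 0.03  0.13 -0.01]
-> [0.538, -0.15, 0.028] [ 0.03 -2.1  -0.01] [ 0.03  0.13 -0.01]
```

Request:
play_rows:
  moves:
    - [[0,-0.4,0,0,0.1,0,1],[0,-0.8,0,0,0.1,0,1],[0,-1.0,0,0,0.1,0,1],[0,-1.15,0,0,0.1,0,1],[0,-1.3,0,0,0.1,0,1],[0,-1.45,0,0,0.1,0,1],[0,-1.6,0,0,0.1,0,1],[0,-1.75,0,0,0.1,0,1]]

```text
t: 5.9
tool_pos: [0.5372, -0.1649, 0.0281]
tool_rot: [[1.0, -0.011, -0.001], [-0.011, -1.0, -0.005], [-0.001, 0.005, -1.0]]
force: [-0.4, -3.9, 1.2]
finger_gap: 0.0873
```

Request:
play_rows:
  moves:
    - [[0,-0.1,0,0,0,0,1],[0,-0.18,0,0,0,0,1],[0,-0.24,0,0,0,0,1],[0,-0.28,0,0,0,0,1],[0,-0.28,0,0,0,0,1]]

```text
t: 6.32
tool_pos: [0.5376, -0.1535, 0.0282]
tool_rot: [[1.0, -0.011, -0.0], [-0.011, -1.0, -0.005], [-0.0, 0.005, -1.0]]
force: [-0.1, -3.5, 1.7]
finger_gap: 0.0871
```

Request:
play_rows:
  moves:
    - [[0,-0.08,0,0,0,0,1],[0,-0.12,0,0,0,0,1],[0,-0.15,0,0,0,0,1],[0,-0.15,0,0,0,0,1]]

```text
t: 6.65
tool_pos: [0.5379, -0.1504, 0.0285]
tool_rot: [[1.0, -0.01, 0.001], [-0.01, -1.0, -0.009], [0.001, 0.009, -1.0]]
force: [-0.0, -8.7, -1.2]
finger_gap: 0.0871
```

Run:
```python
from h import *
c=cap('wrist','w4.png')
```

```text
(no output)
```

View pics/w4.png

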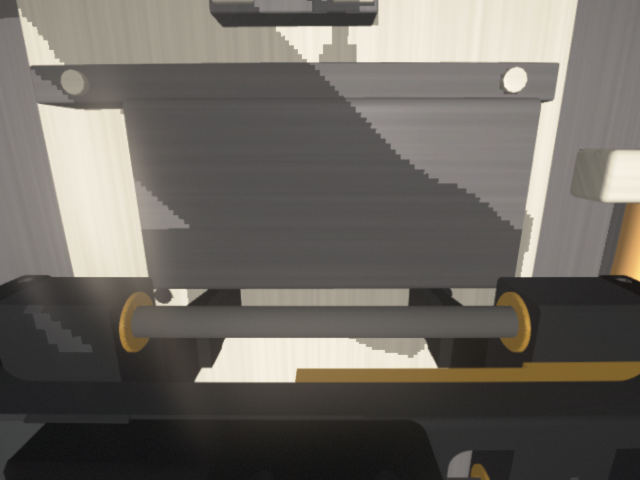

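The tube is against the fence along its length (row ~100, columns 128-538), and the force is rising. One firmer nudge to seat it.

Request:
play_rows:
  moves:
    - [[0,-0.1,0,0,0,0,1],[0,-0.16,0,0,0,0,1],[0,-0.2,0,0,0,0,1],[0,-0.2,0,0,0,0,1]]

```text
t: 7.03
tool_pos: [0.538, -0.1502, 0.0293]
tool_rot: [[1.0, -0.01, 0.004], [-0.01, -1.0, -0.021], [0.005, 0.021, -1.0]]
force: [-1.2, -17.0, -2.0]
finger_gap: 0.0871
```

Run:
```python
from h import *
c=cap('wrist'); print(onplane(c,[(128,105),(538,105)],.050)[:,:2])
g=cv2.cvtColor(c['pixels'],7)
P=cloud(c); z=P[...,2]; m=np.zeros(z.shape,bool); m[60:290,100:560]=1
for x0 in (.48,.51,.54,.57,.6):
    s=m&(abs(P[...,0]-x0)<.004)
    t=P[s&(z>.046)&(z<.06)]; f=P[s&(z>.03)&(z<.043)&(P[...,1]>-.075)]; print(x0,t[:,1].min(),t[:,1].max(),f[:,1].min(),f[:,1].max())
go([.538,-.2,.028])
```

```text
[[ 0.4622994  -0.06053502]
 [ 0.621915   -0.06184238]]
0.48 -0.1382183386226835 -0.05851343574480571 -0.05707273034610367 -0.04331725216082223
0.51 -0.13768006442517228 -0.05891947281301109 -0.057425972461698116 -0.04363144900533025
0.54 -0.13794448959517133 -0.05879287717930205 -0.05732808387153242 -0.04398640761628553
0.57 -0.1386820377826954 -0.059048663330631086 -0.05771582158826992 -0.043760717074645614
0.6 -0.1380568041955175 -0.05922688892937655 -0.05767029205294357 -0.04370566157372646
-> [0.538, -0.2, 0.028] [0.01 1.24 0.06] [ 0.24 -0.05 -0.02]
```

Flush: the gap to the fence is uniform within 1 mm along the length. Now I'll back off, rise, close the fingers and go to the handle.

Request:
play_rows:
  moves:
    - [[0,0.4,0,0.2,0,0,1],[0,0.8,0,0.2,0,0,1],[0,1.0,-1,0.2,0,0,0.6],[0,1.0,-2,0.2,0,0,0.3],[0,1.0,-3,0.2,0,0,0],[0,1.0,-4,0.2,0,0,0],[0,1.0,-5,0.2,0,0,0],[0,1.0,-6,0.2,0,0,0]]

```text
t: 7.75
tool_pos: [0.536, -0.1832, 0.2716]
tool_rot: [[1.0, -0.009, 0.003], [-0.009, -1.0, -0.001], [0.003, 0.001, -1.0]]
force: [0.5, -0.1, 0.1]
finger_gap: 0.0551
```

Run:
```python
from h import *
c=cap('top','t5.png'); P=cloud(c); z=P[...,2]
m=np.zeros(z.shape,bool); m[200:260,235:310]=1
for z0 in (.14,.17,.19,.21,.22):
    q=P[m&(abs(z-z0)<.008)&(P[...,1]>0.03)]; print(z0,len(q),q.mean(0) if len(q) else 0,q.min(0),q.max(0))
go([.528,.02,.27]); go([.528,.02,.187])
cv2.imwrite('pics/t5.png',cv2.resize(c['pixels'][160:310,230:480,::-1],None,fx=3,fy=3,interpolation=2))
```

```text
0.14 28 [0.52326038 0.04345773 0.13946234] [0.51593714 0.03850662 0.13399784] [0.53961729 0.05373796 0.1474585 ]
0.17 36 [0.52433197 0.04874195 0.16961271] [0.5178779  0.04364864 0.16269863] [0.5355073  0.05940532 0.17765143]
0.19 26 [0.52426773 0.05404932 0.18947425] [0.51853189 0.05022726 0.18243383] [0.53372212 0.06213781 0.19753204]
0.21 19 [0.5255552  0.05808572 0.20893018] [0.51779838 0.05479931 0.20226205] [0.5347604  0.06385955 0.21578006]
0.22 92 [0.52798685 0.06976642 0.22431914] [0.51596358 0.05752227 0.21392551] [0.54060546 0.08076037 0.22794699]
-> [0.528, 0.02, 0.27] [-0.36 -5.13  0.22] [ 0.04 -0.2  -0.01]
-> [0.528, 0.02, 0.187] [-0.39 -5.14  2.3 ] [ 0.04 -0.2  -0.01]
```

View pics/t5.png

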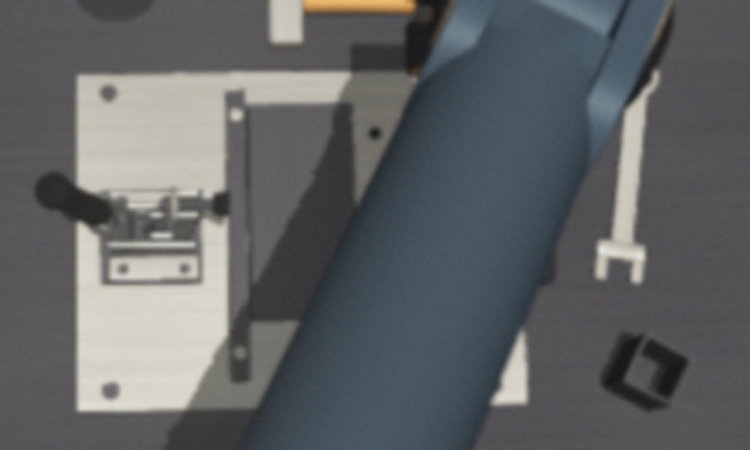

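The handle stands at x≈0.528, with its grip end at y≈0.070, which matches the model. The tube lies along the fence.

Request:
play_rows:
  moves:
    - [[-0.2,-0.8,0,0,-0.2,0,0],[-0.2,-1.6,0,0,-0.2,0,0],[-0.2,-2.4,0,0,-0.2,0,0],[-0.2,-3.2,0,0,-0.2,0,0],[-0.2,-4.0,0,0,-0.2,0,0],[-0.2,-4.7,0,0,-0.2,0,0],[-0.2,-5.0,0.1,0,-0.2,0,0],[-0.2,-5.0,0.2,0,-0.2,0,0]]

```text
t: 8.47
tool_pos: [0.5338, 0.0194, 0.2701]
tool_rot: [[1.0, -0.002, -0.002], [-0.002, -1.0, -0.001], [-0.002, 0.001, -1.0]]
force: [0.8, -0.2, -0.8]
finger_gap: 0.0023
```

Run:
```python
from h import *
go([.528,.02,.187]); cap('side','s6.png')
cv2.imwrite('pics/s6.png',cv2.resize(cv2.imread('pics/s6.png')[100:320,170:470],None,fx=2.5,fy=2.5))
```

```text
-> [0.528, 0.02, 0.187] [-0.14 -0.02  2.08] [0.01 0.02 0.08]
```

View pics/s6.png

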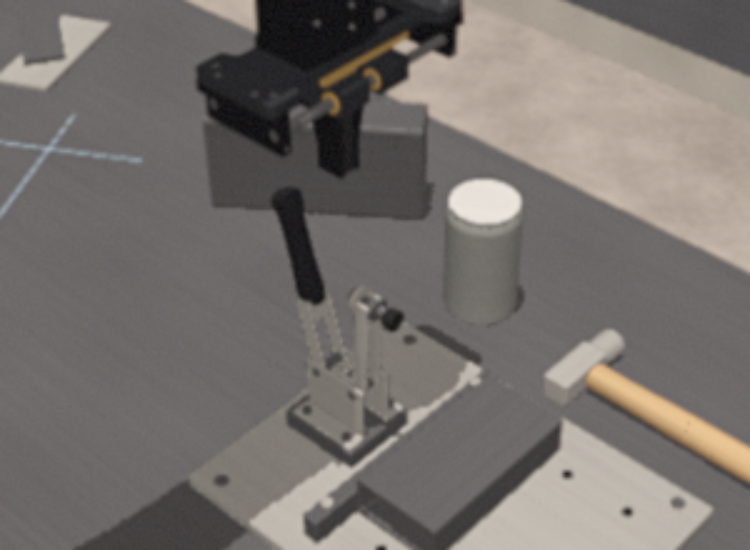

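Request:
play_rows:
  moves:
    - [[-0.14,0,0.6,0,0,0,0],[-0.14,0,1.3,0,0,0,0],[-0.14,0,1.9,0,0,0,0],[-0.14,0,2.05,0,0,0,0],[-0.14,0,2.05,0,0,0,0]]

```text
t: 8.93
tool_pos: [0.5259, 0.0138, 0.1858]
tool_rot: [[1.0, -0.009, -0.008], [-0.009, -1.0, -0.005], [-0.008, 0.005, -1.0]]
force: [0.2, -0.0, 0.6]
finger_gap: 0.0002
```

Run:
```python
from h import *
for d in (15,20,25,30,35,40,45,50,55,60,65,70,75,80,83,85):
    f=np.radians(d); go(np.round([.528,.0305+.12*np.sin(f)-.011*np.cos(f)-.0095,.074+.12*np.cos(f)+.011*np.sin(f)],3))
```

```text
-> [0.528 0.041 0.193] [ 0.05 -0.68 -0.18] [ 0.06  0.09 -0.01]
-> [0.528 0.052 0.191] [ 0.04 -0.96 -0.14] [ 0.06  0.09 -0.01]
-> [0.528 0.062 0.187] [ 0.04 -1.21 -0.04] [ 0.06  0.09 -0.01]
-> [0.528 0.071 0.183] [ 0.04 -1.43  0.06] [ 0.06  0.09 -0.01]
-> [0.528 0.081 0.179] [ 0.04 -1.68  0.16] [ 0.06  0.09 -0.01]
-> [0.528 0.09  0.173] [ 0.04 -1.91  0.31] [ 0.06  0.09 -0.01]
-> [0.528 0.098 0.167] [ 0.04 -2.11  0.46] [ 0.06  0.09 -0.01]
-> [0.528 0.106 0.16 ] [ 0.04 -2.31  0.63] [ 0.06  0.09 -0.01]
-> [0.528 0.113 0.152] [ 0.04 -2.49  0.83] [ 0.06  0.09 -0.01]
-> [0.528 0.119 0.144] [ 0.04 -2.64  1.03] [ 0.06  0.09 -0.01]
-> [0.528 0.125 0.135] [ 0.04 -2.79  1.25] [ 0.06  0.09 -0.01]
-> [0.528 0.13  0.125] [ 0.04 -2.91  1.5 ] [ 0.06  0.09 -0.01]
-> [0.528 0.134 0.116] [ 0.04 -3.02  1.73] [ 0.06  0.09 -0.01]
-> [0.528 0.137 0.106] [ 0.04 -3.09  1.98] [ 0.06  0.09 -0.01]
-> [0.528 0.139 0.1  ] [ 0.04 -3.14  2.13] [ 0.06  0.09 -0.01]
-> [0.528 0.14  0.095] [ 0.04 -3.17  2.25] [ 0.06  0.09 -0.01]
```

Request:
play_rows:
  moves:
    - [[0.04,-0.4,-0.15,0,0,0,0],[0.04,-0.7,-0.15,0,0.1,0,0],[0.04,-0.96,-0.1,0,0.1,0,0],[0.04,-1.2,-0.04,0,0.1,0,0],[0.04,-1.43,0.06,0,0.1,0,0],[0.04,-1.68,0.16,0,0.1,0,0],[0.04,-1.9,0.3,0,0.1,0,0]]

```text
t: 9.52
tool_pos: [0.5284, 0.0905, 0.1733]
tool_rot: [[1.0, -0.009, 0.002], [-0.009, -1.0, -0.005], [0.002, 0.005, -1.0]]
force: [1.3, -0.5, 1.8]
finger_gap: 0.0002
```

Run:
```python
from h import *
cap('side','s7.png')
cv2.imwrite('pics/s7.png',cv2.resize(cv2.imread('pics/s7.png')[100:320,170:470],None,fx=2.5,fy=2.5))
for d in (40,45,50,55,60,65,70,75,80,83,85):
    f=np.radians(d); go(np.round([.528,.0305+.12*np.sin(f)-.011*np.cos(f)-.0095,.074+.12*np.cos(f)+.011*np.sin(f)],3))
```

```text
-> [0.528 0.09  0.173] [ 0.02  0.07 -0.03] [0.05 0.01 0.03]
-> [0.528 0.098 0.167] [ 0.02 -0.13  0.12] [0.05 0.01 0.03]
-> [0.528 0.106 0.16 ] [ 0.01 -0.33  0.29] [0.05 0.01 0.03]
-> [0.528 0.113 0.152] [ 0.01 -0.5   0.49] [0.05 0.01 0.03]
-> [0.528 0.119 0.144] [ 0.01 -0.65  0.69] [0.05 0.01 0.03]
-> [0.528 0.125 0.135] [ 0.01 -0.8   0.92] [0.05 0.01 0.03]
-> [0.528 0.13  0.125] [ 0.01 -0.93  1.17] [0.05 0.01 0.03]
-> [0.528 0.134 0.116] [ 0.01 -1.03  1.39] [0.05 0.01 0.03]
-> [0.528 0.137 0.106] [ 0.01 -1.11  1.64] [0.05 0.01 0.03]
-> [0.528 0.139 0.1  ] [ 0.01 -1.16  1.79] [0.05 0.01 0.03]
-> [0.528 0.14  0.095] [ 0.01 -1.18  1.91] [0.05 0.01 0.03]
```

View pics/s7.png

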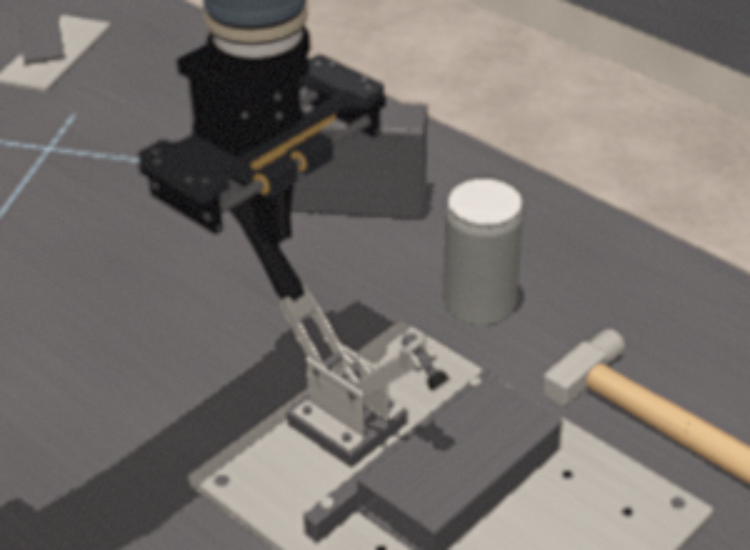

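The handle is following, and the pad at crop pixel (437,380) is coming down towards the tube. I'll continue along the arc.

Request:
play_rows:
  moves:
    - [[0,-0.13,0.12,0,0,0,0],[0,-0.33,0.29,0,0,0,0],[0,-0.5,0.49,0,0,0,0],[0,-0.65,0.69,0,0,0,0],[0,-0.8,0.92,0,0,0,0],[0,-0.93,1.17,0,0,0,0],[0,-1.03,1.39,0,0,0,0],[0,-1.08,1.55,0,0,0,0]]

```text
t: 10.23
tool_pos: [0.5276, 0.1363, 0.1085]
tool_rot: [[1.0, -0.006, -0.001], [-0.006, -1.0, -0.005], [-0.001, 0.005, -1.0]]
force: [-0.1, -0.9, 3.3]
finger_gap: 0.0005
```

Run:
```python
from h import *
cap('side','s8.png')
cv2.imwrite('pics/s8.png',cv2.resize(cv2.imread('pics/s8.png')[100:320,170:470],None,fx=2.5,fy=2.5))
for d in (75,80,83,85,87):
    f=np.radians(d); go(np.round([.528,.0305+.12*np.sin(f)-.011*np.cos(f)-.0095,.074+.12*np.cos(f)+.011*np.sin(f)],3))
```

```text
-> [0.528 0.134 0.116] [ 0.02  0.06 -0.21] [0.06 0.02 0.03]
-> [0.528 0.137 0.106] [ 0.02 -0.01  0.04] [0.06 0.02 0.03]
-> [0.528 0.139 0.1  ] [ 0.02 -0.06  0.19] [0.06 0.02 0.03]
-> [0.528 0.14  0.095] [ 0.02 -0.09  0.32] [0.06 0.02 0.03]
-> [0.528 0.14  0.091] [ 0.02 -0.09  0.42] [0.06 0.02 0.03]
```

View pics/s8.png

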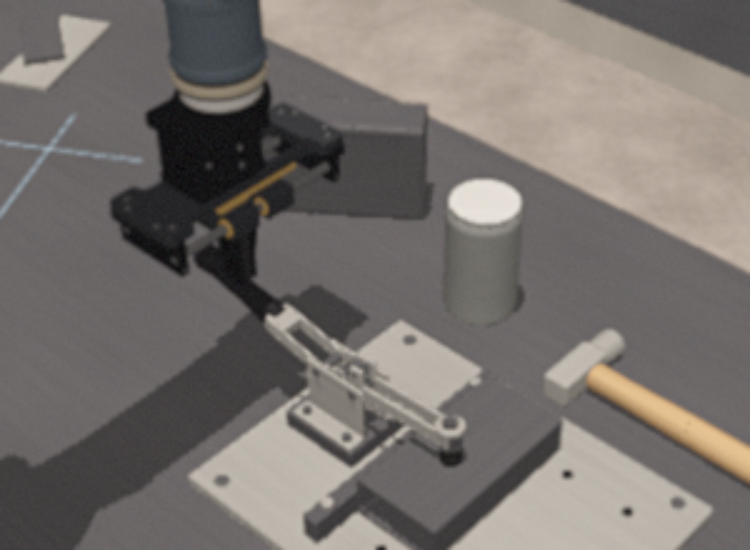

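Request:
play_rows:
  moves:
    - [[0,-0.02,0.1,0,0,0,0],[0,-0.05,0.2,0,0,0,0],[0,-0.06,0.28,0,0,0,0],[0,-0.07,0.34,0,0,0,0],[0,-0.07,0.4,0,0,0,0],[0,-0.07,0.44,0,0,0,0]]

```text
t: 10.78
tool_pos: [0.5273, 0.1394, 0.0932]
tool_rot: [[1.0, -0.006, -0.004], [-0.006, -1.0, -0.002], [-0.004, 0.002, -1.0]]
force: [-11.0, -1.9, 37.9]
finger_gap: 0.0003
```

That's the hard stop: the force jumped to 38 N at z = 93 mm. Coming off straight up.

Request:
play_rows:
  moves:
    - [[0,0,-0.3,0,0,0,0],[0,0,-0.8,0,0,0,0],[0,0,-1.6,0,0,0,0],[0,0,-2.5,0,0,0,0],[0,-0.8,-3.5,0,0,0,0],[0,-1.6,-4.3,0,0,0,0],[0,-2.4,-4.8,0,0,0,0],[0,-3.2,-5,0,0,0,0]]

```text
t: 11.45
tool_pos: [0.5299, 0.2676, 0.2966]
tool_rot: [[1.0, -0.009, 0.0], [-0.009, -1.0, 0.001], [0.0, -0.001, -1.0]]
force: [1.6, -0.7, 0.9]
finger_gap: 0.0007
```

Request:
play_rows:
  moves:
    - [[0,-0.8,0,0,0,0,0],[0,-1.6,0,0,0,0,0],[0,-2.4,0,0,0,0,0],[0,-3,0,0,0,0,0],[0,-3,0,0,0,0,0],[0,-3,0,0,0,0,0]]

```text
t: 11.95
tool_pos: [0.53, 0.389, 0.2953]
tool_rot: [[1.0, -0.006, -0.001], [-0.006, -1.0, -0.001], [-0.001, 0.001, -1.0]]
force: [0.9, -1.0, -0.2]
finger_gap: 0.0002
```

Run:
```python
from h import *
c=cap('top','t9.png'); cap('side','s9.png')
cv2.imwrite('pics/s9.png',cv2.resize(cv2.imread('pics/s9.png')[100:320,170:470],None,fx=2.5,fy=2.5))
P=cloud(c); z=P[...,2]
Y=P[...,1]; q=P[(abs(P[...,0]-.528)<.008)&(Y>.05)&(Y<.25)&(z>.06)&(z<.14)]
for y0 in np.arange(.06,.2,.015):
    s=q[abs(q[:,1]-y0)<.006]; 
    if len(s): print(round(y0,3),len(s),np.percentile(s[:,2],90))
print('tip',q[:,1].max())
t=P[(z>.046)&(z<.058)&(Y<-.05)&(Y>-.16)&(P[...,0]>.44)&(P[...,0]<.64)]
print(cv2.minAreaRect(t[:,:2].astype(np.float32)),np.median(t[:,2]))
t=P[(z>.03)&(z<.043)&(Y<-.03)&(Y>-.07)&(P[...,0]>.41)&(P[...,0]<.65)]
print('fence',cv2.minAreaRect(t[:,:2].astype(np.float32)))
print(r.get_state()['force'],r.get_state()['tool_pos'])
```

```text
0.075 19 0.08779230541744357
0.09 42 0.091387112066566
0.105 42 0.09503965727221998
0.12 45 0.09434661034886119
0.135 42 0.09519446385925154
0.15 45 0.09651637445029619
0.165 43 0.09897881484627233
0.18 41 0.10075432405779905
tip 0.18786785095359482
((0.5431620478630066, -0.09946500509977341), (0.08002249896526337, 0.1608424335718155), 89.65774536132812) 0.05278612014355866
fence ((0.5276195406913757, -0.05194179713726044), (0.01534127164632082, 0.21918189525604248), 89.68902587890625)
[ 0.79729325 -0.21455988  0.26210732] [0.53129891 0.38602901 0.29628866]
```

View pics/t9.png

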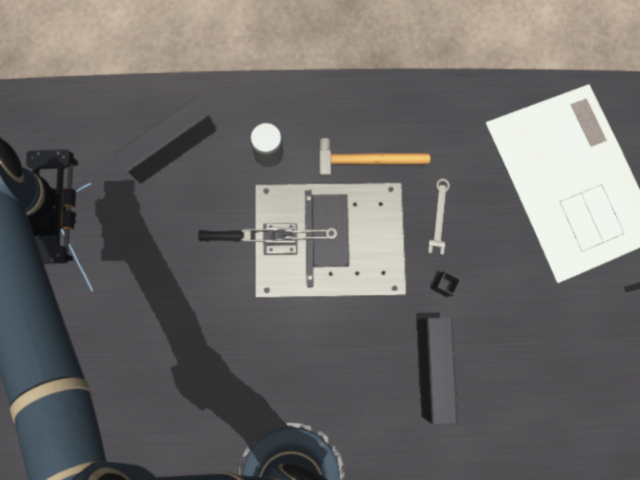

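View pics/s9.png

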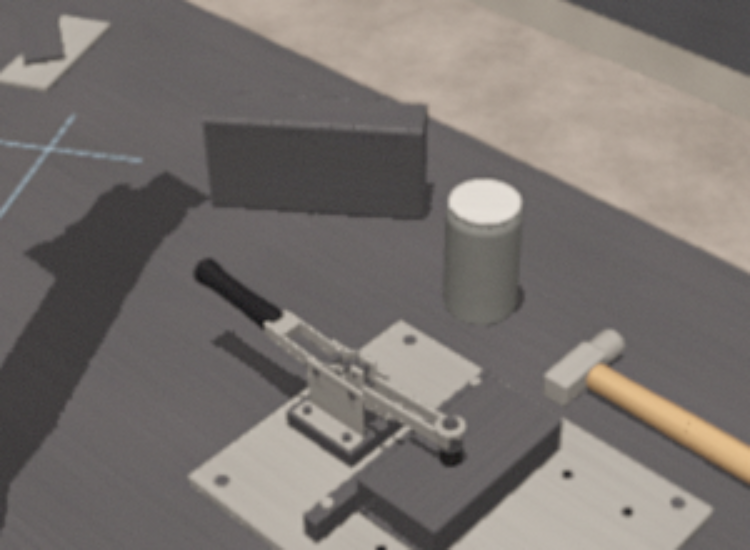

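Handle about 4-5° above level, tube parallel to the fence (89.66° against 89.69°) with its centre 40 mm from the face. The other objects appear unmoved. Handing in.

```bash
python3 -c "
from plant import r
print(r.sign_off())"
```

```text
the job is handed in; nothing more can be done
None
```

The tube is clamped in the jig, moved by pushing alone, and I handed the job in at about 12 s of the 64 s allowed. I pushed it over near its top with open fingers until it fell onto its wide side. Then I pushed it low against the fence, threw the clamp handle over to its stop with closed fingers, and came away clear.

My last checks, made before handing in:
- **Tube:** it lies flat, with its top at 53 mm. It is parallel to the fence within 0.1°, and its centre is 40 mm from the fence's face.
- **Clamp:** the handle lies about 4.5° above level and stayed there after release. The pad sits on the tube.
- **Other things:** the tin, hammer, offcut and spanner look unmoved in the final top picture. I did not measure them again.
- **Force:** it peaked at 38 N at the fingertips when the handle met its stop, the highest of the end-of-move readings. It was otherwise 17 N or less.

No check failed or disagreed.

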